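Set and lock a music-box cylinder on its indexing spindle

TASK

On the vise, push the three-armed wheel round until its long arm points straight at the needle of the index stand. Only then push the clamp lever round, away from the wheel, fully to its stop to lock the setting, and leave the wheel pointing at the needle. Push on the arms only: do not touch the pinned cylinder, do not lift the wheel, and leave the loose parts around the vise where they stand.

Things in the scene. Friction and masses are not known exactly. Their poses are not given: they have to be found in the camera images.
- hub (a point): Centre of the three-armed steel wheel, on its vertical axis, at mid-height of its arms, 155 mm above the table. It sits on the upright pinned cylinder in the vise. Hub 34 mm across. Three straight level arms 120 degrees apart, 10 mm wide and high: one long, reaching 95 mm from the axis (last 8 mm a thin nib), two short, reaching 62 mm.
- pointer_tip (a point): The outer end of the wheel's long arm, 95 mm from the axis, 155 mm above the table; its x axis points outward along the long arm.
- wheel (a joint): Turn of the wheel about its vertical axis, rad, anticlockwise from above positive: the angle of the long arm from the vise's own x axis. Turns either way, no stop within half a turn of the start, and stays where it is left: friction 0.08 N m, no spring.
- index_tip (a point): Point of the fixed index stand's level needle, 105 mm from the wheel's axis, 155 mm above the table, aimed at the axis (its x axis points outward from the axis). When the long arm points at it their ends are 10 mm apart. It is carried by an 8 mm upright rod 23 mm further out, with a 16 mm head, top 162 mm above the table, on a 44 mm iron foot.
- clamp (a joint): Turn of the clamp lever about its vertical post, rad, anticlockwise from above positive: 0 loose (lever along the vise's -x, roughly towards the robot), 1.3 its hard stop, locked (lever pointing away from the wheel). Starts at 0 to 0.3. Stays where left: friction 0.06 N m, no spring. Only friction, not the clamp, keeps the wheel in place.
- clamp_pivot (a point): On the axis of the clamp lever, at lever height (137 mm above the table); 170 mm from the wheel's axis, on the right of the vise seen from the robot. The hub of the lever is 30 mm in diameter with its top 147 mm (cap 153 mm) above the table.
- clamp_knob (a point): Centre of the 20 mm black ball at the end of the clamp lever, 78 mm from the pivot, 137 mm above the table. The lever is a 9 mm round steel rod.
- vise: Cast-iron vise with brass jaws, fixed. Origin on the table under the wheel's axis; x away from the robot (within 0.3 rad), y left along its screw. Base 100 x 150 mm; jaws, screw and tommy bar stay under 95 mm height, so the air under the arms is free from 100 mm up, from 25 to 90 mm off the axis.
- cylinder: The pinned brass cylinder below the wheel, upright, 36 mm in diameter (pins stand out 2 mm), from 101 to 145 mm above the table; it turns with the wheel. Fragile pins: not to be touched. Origin on the table under its axis.
- spindle (a joint): How far wheel and cylinder have been drawn up out of the vise's bush, m. 0 = seated. Only their weight (about 0.6 kg) and slight friction keep them down; must stay seated.
- barrel: Bystander: loose blued steel spring barrel, 60 mm across, 26 mm high, origin at the centre of its underside.
- arbor_a: Bystander: loose brass winding arbor standing on its 30 mm flange, 58 mm high, origin at the centre of its underside.
- arbor_b: Bystander: the other brass winding arbor, the same size.
- dish: Bystander: loose white porcelain dish, 80 mm across, 22 mm high, origin at the centre of its underside.

How it is judged:
By the outcome, as a careful person would: the job done as asked, in the order asked, and still so for the second after the job is handed in, with the robot touching nothing.
It also fails if it takes over 72 s, if anything falls off the work surface, if the arm or the gripper's body presses on something with over 40 N, if the wrist force passes 120 N, or if a joint passes its speed limit or range.

ROBOT

A 7-joint arm with a two-finger parallel gripper is mounted at the origin on the work surface. World frame = base frame: x ahead of the robot, y to its left, z up, the work surface at z = 0. Lengths are in m, angles in rad, forces in N, time in s.
With the tool pointing down it reaches from about 0.4 to 0.85 m from the base axis. Payload 6.9 kg.
Tool frame: the origin (TCP) lies midway between the tips of the shut fingers; the grasp point (between the pads) lies behind it (ctrl.pinch_z is the z of the grasp point in the tool frame, in m); z points along the fingers, y is the direction in which the jaws open and shut (so a half turn about z gives the same grasp; the last joint's range is limited). The gripper opens to 85 mm and grips with 20 to 120 N. Pads are 22 mm wide; open, the fingers measure 114 mm over their backs; the gripper's body (76 mm by 85 mm) begins 54 mm behind the grasp point. The pads swing forward as they close: fully open they stand 13 mm farther back than shut.
Start: joints at [1.355, 0.507, -0.238, 1.5, 0.126, 1.149, -0.155], TCP at [0.198, -0.593, 0.231] pointing down, gripper open.
Joint ranges: [-3.08, 3.08], [-0.24, 2.05], [-1.43, 1.35], [0, 2.5], [-1.52, 4.66], [0.17, 1.96], [-2.89, 2.89]. Speed limits (rad/s): [2.39, 2.39, 3.14, 3.14, 3.14, 3.14, 3.14].

INTERFACE

Orientations are given as a unit quaternion [w, x, y, z].
In Python, from station import ctrl, get_state, vision, ticket, models gives the robot as it stands. Calls block until the motion is done:
- ctrl.movep(position, orientation): joint-space move of the TCP to a pose.
- ctrl.movel(position, frame=None, max_speed=0.15): straight line of the TCP; frame=None keeps the orientation; max_speed is the mean speed in m/s.
- ctrl.set_joints(angles): joint-space move.
- ctrl.ungrasp() and ctrl.close_gripper(force=None): open the fingers fully, or close them until they stop; force is the grip in N (None keeps the last).
- ctrl.pause(seconds).
- ctrl.ik(position, orientation): joint angles nearest the present ones, or None.
- get_state(): the state.
- vision.grab_frame(name): name is "scene" or "top"; returns (picture, depth): 420x560x3 uint8, blue, green, red; 420x560 float32, m along the optical axis (not along the pixel's ray), 0 where there is no reading.
- vision.camera_info(name): a dict with "mtx" (3x3 intrinsics, pixels), "R" (3x3) and "t" (3): a world point X has camera coordinates R X + t. Camera axes: x right, y down, z forward; pixel columns grow to the right and rows downward; lengths in m; the calibration is good to about 2 mm. A picture is of the moment at which its call begins. camera_info takes no time and is no camera call.
A pose or a line that the arm cannot do raises ctrl.Unreachable and nothing moves.
- ticket.close_job(): hands the job in, once; it reports no verdict.
Trained networks look in the newest picture that a camera, given by its name, has taken for a name from the list of things; names that differ only in an ending like _2 or _b are one class to them, and where a whole thing is asked for, a point or a joint stands for the part that bears it (a point fixed in the world has none). Each returns a list of dicts, best first, with "p" (0 to 1); they miss things now and then, are a little off and sometimes report something else, mostly with a low value. They report only what shows in the picture. A call takes as long as a camera call.
- models.recognise(camera, target): "point" ([column, row] in pixels, amid what is visible of it).
- models.masks_of(camera, target): "mask" (420x560 bool, what is visible of it) and "point" ([column, row] in pixels, amid what is visible of it).
The state is a dict: "time": time; "qpos": joint angles; "qd": joint speeds; "tau": joint torques, N m; "tcp_pos": TCP position; "eef_rot": TCP orientation; "contact_force": force on the tool from outside, world axes, zero at the start; "wrist_torque": the same for the moment, N m; "width": finger opening in m.
Only numpy, scipy, OpenCV 4.12 (cv2) and the standard library are available. Lean on these libraries where they do the work, as an engineer would, in place of code of your own. Each camera call takes 0.05 s, during which the arm holds its last target.

## Working session

There is one attempt and no reset: what is moved stays moved. The work goes in short steps, each a Python script; the robot and the scene stay as the last script left them, time stands still between calls to the robot, and variables do not carry over. Pictures are saved under pics/ and viewed, and the job is handed in when it is done.

```bash
ls; mkdir -p pics; python3 - <<'E'
from station import ctrl, get_state, vision, ticket, models
import cv2,numpy as np
for n in("scene","top"):
    im,d=vision.grab_frame(n); cv2.imwrite(f"pics/{n}0.png",im); np.save(f"pics/{n}0.npy",d)
    ci=vision.camera_info(n); print(n,ci, d.min(),d.max())
    for t in("hub","pointer_tip","index_tip","clamp_knob","clamp_pivot","wheel","clamp","barrel","arbor_a","dish","cylinder"):
        print(t,[(np.round(r["point"],1).tolist(),round(r["p"],2)) for r in models.recognise(n,t)[:3]])
print(get_state(), ctrl.pinch_z)
E
```

```text
pics
scene {'mtx': array([[538.5244626 ,   0.        , 289.70561775],
       [  0.        , 538.5244626 , 214.18698345],
       [  0.        ,   0.        ,   1.        ]]), 'R': array([[-0.10139873,  0.99476501, -0.01268351],
       [ 0.76532815,  0.06985358, -0.63983849],
       [-0.63560296, -0.07458586, -0.76840473]]), 't': array([-0.03655358, -0.40598162,  1.40384564])} 0.0 2.9728477
hub [([216.6, 160.7], 0.87)]
pointer_tip [([219.0, 162.7], 0.75), ([221.2, 161.1], 0.22)]
index_tip [([230.8, 268.0], 0.87)]
clamp_knob [([129.2, 163.7], 0.62)]
clamp_pivot [([126.8, 166.7], 0.73), ([223.4, 163.9], 0.22)]
wheel [([219.0, 161.1], 0.96), ([221.0, 160.7], 0.59)]
clamp []
barrel [([116.2, 272.0], 0.67)]
arbor_a [([311.3, 187.8], 0.77), ([256.2, 161.6], 0.47)]
dish [([348.7, 226.3], 0.93), ([212.1, 203.4], 0.44), ([217.5, 158.8], 0.34)]
cylinder [([227.5, 180.2], 0.5)]
top {'mtx': array([[451.45117738,   0.        , 283.88752101],
       [  0.        , 451.45117738, 211.56162298],
       [  0.        ,   0.        ,   1.        ]]), 'R': array([[-4.95823111e-02, -9.98769805e-01, -6.85846
[... 650 characters left out ...]
0.44)]
{'time': 1.2, 'qpos': array([ 1.35450221,  0.50746684, -0.23760742,  1.50018068,  0.12569005,
        1.14888178, -0.15481553]), 'qd': array([ 0.00066041, -0.00055958,  0.00073434, -0.00060146,  0.00066295,
       -0.00061421, -0.00030056]), 'tau': array([-1.39329910e-03, -6.20368481e+01, -2.18502603e+00, -2.49962747e+01,
        1.40879423e-02,  2.31041660e-03, -3.43880026e-05]), 'tcp_pos': array([ 0.197654  , -0.59292892,  0.23130251]), 'eef_rot': array([1.76879724e-05, 9.87087097e-01, 1.60184463e-01, 1.48114077e-05]), 'contact_force': array([ 0.09257092, -0.10419251,  0.57626513]), 'wrist_torque': array([-0.01559934, -0.00701699, -0.02737851]), 'width': 0.08599723555625582} -0.0187
```

```bash
python3 - <<'E'
import cv2
a=cv2.imread("pics/top0.png"); cv2.imwrite("pics/top0c.png",cv2.resize(a[140:340,200:460],None,fx=3,fy=3,interpolation=cv2.INTER_CUBIC))
a=cv2.imread("pics/scene0.png"); cv2.imwrite("pics/scene0c.png",cv2.resize(a[110:310,90:356],None,fx=3,fy=3,interpolation=cv2.INTER_CUBIC))
E
```

```text
(no output)
```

View pics/top0c.png

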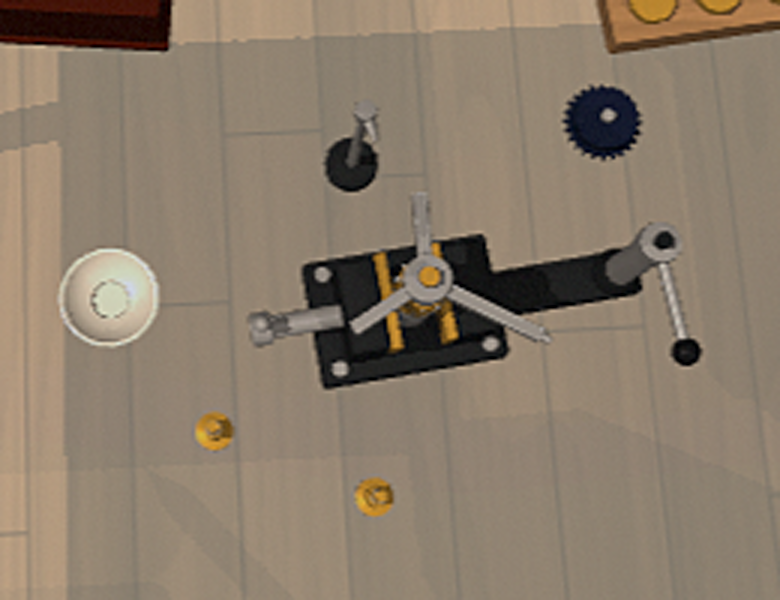

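View pics/scene0c.png

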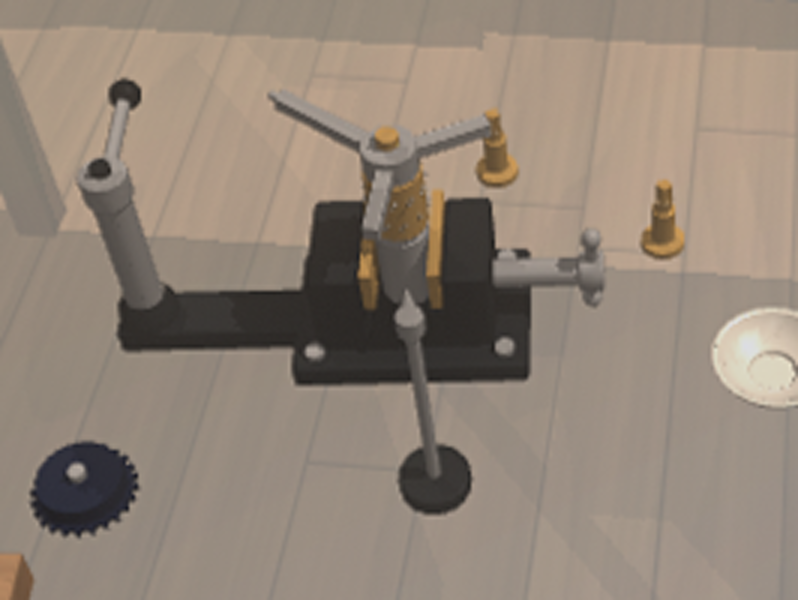

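View pics/scene0.png

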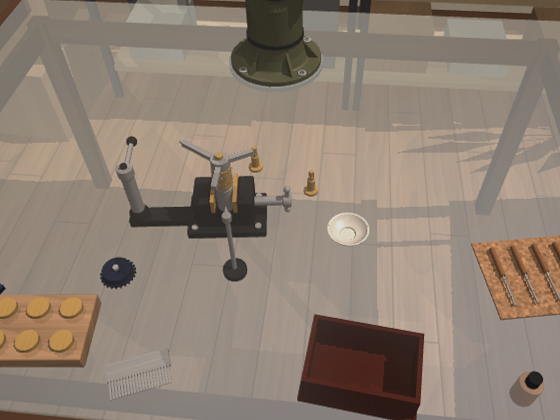

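```bash
cat > h.py <<'E'
from station import ctrl, get_state, vision, ticket, models
import cv2,numpy as np
def px2w(n,p,z):
    ci=vision.camera_info(n);R,t,K=ci["R"],ci["t"],ci["mtx"]
    r=R.T@np.linalg.inv(K)@np.array([p[0],p[1],1.]);c=-R.T@t
    return c+r*(z-c[2])/r[2]
def w2px(n,X):
    ci=vision.camera_info(n);q=ci["mtx"]@(ci["R"]@np.asarray(X)+ci["t"]);return q[:2]/q[2]
def ortho(n,im,z,c,half=0.16,s=0.0005):
    # image: up=+x, left=+y, centred at c
    H=[];W=[];N=int(2*half/s)
    for u,v in((0,0),(N,0),(N,N),(0,N)):
        X=[c[0]+half-v*s,c[1]+half-u*s,z];W.append((u,v));H.append(w2px(n,X))
    M=cv2.getPerspectiveTransform(np.float32(H),np.float32(W))
    return cv2.warpPerspective(im,M,(N,N),flags=cv2.INTER_CUBIC)
def o2w(p,c,half=0.16,s=0.0005): return np.array([c[0]+half-p[1]*s,c[1]+half-p[0]*s])
E
python3 - <<'E'
from h import *
print(px2w("top",(342.7,232),.16),px2w("scene",(219,156),.16))
print("knob",px2w("top",(428.5,257.3),.137),px2w("scene",(131.5,141.5),.137))
c=px2w("top",(342.7,232),.16)[:2]
for n in("top","scene"):
    o=ortho(n,cv2.imread(f"pics/{n}0.png"),.16 if 0 else .155,c); cv2.imwrite(f"pics/o_{n}.png",o[:600])
E
```

```text
[ 0.54394785 -0.03133045  0.16      ] [ 0.53383228 -0.03138567  0.16      ]
knob [ 0.48520908 -0.21000927  0.137     ] [ 0.48685422 -0.20858703  0.137     ]
```

View pics/o_top.png

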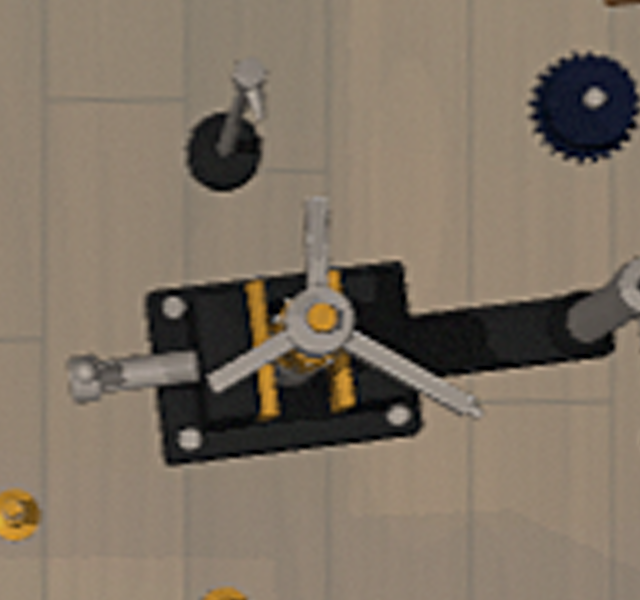

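View pics/o_scene.png

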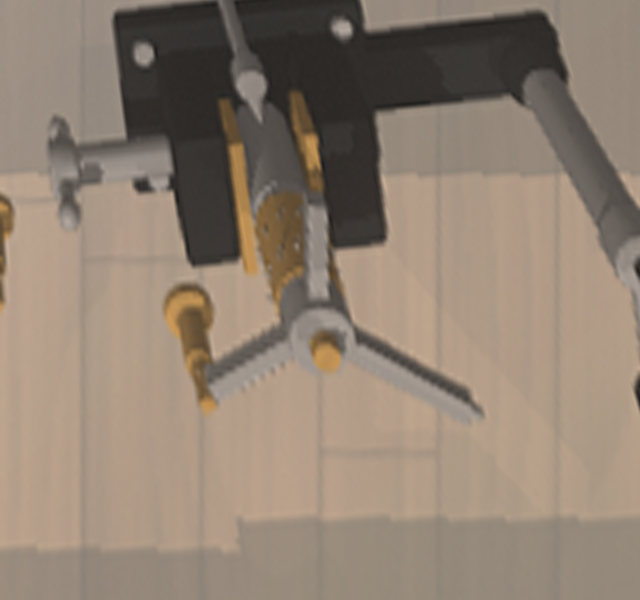

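```bash
python3 - <<'E'
from h import *
print("pivot",px2w("top",(421.,220),.15),px2w("scene",(123.3,167),.153))
print("foot",px2w("top",(200+351/3,140+165/3),.005),px2w("scene",(90+435/3,110+480/3),.005))
print("head",px2w("top",(200+366/3,140+110/3),.158),px2w("scene",(90+410/3,110+318/3),.158))
c=np.array([.60,-.015]); im=cv2.imread("pics/top0.png")
o=ortho("top",im,.155,c,.09,.0003); cv2.imwrite("pics/o2_top.png",o)
o=ortho("scene",cv2.imread("pics/scene0.png"),.155,c,.09,.0003); cv2.imwrite("pics/o2_sc.png",o)
E
```

```text
pivot [ 0.56297071 -0.19933127  0.15      ] [ 0.56863883 -0.19514749  0.153     ]
foot [0.66511043 0.00303941 0.005     ] [0.66636676 0.00505766 0.005     ]
head [0.66579391 0.00318686 0.158     ] [0.66582998 0.00556886 0.158     ]
```

View pics/o2_top.png

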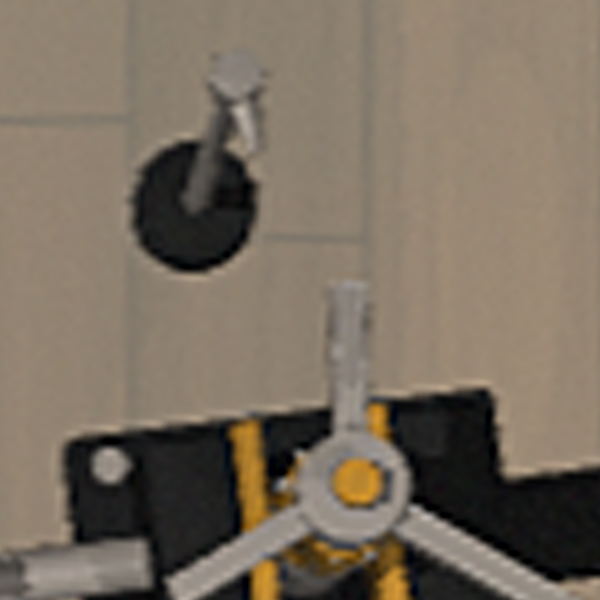

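View pics/o2_sc.png

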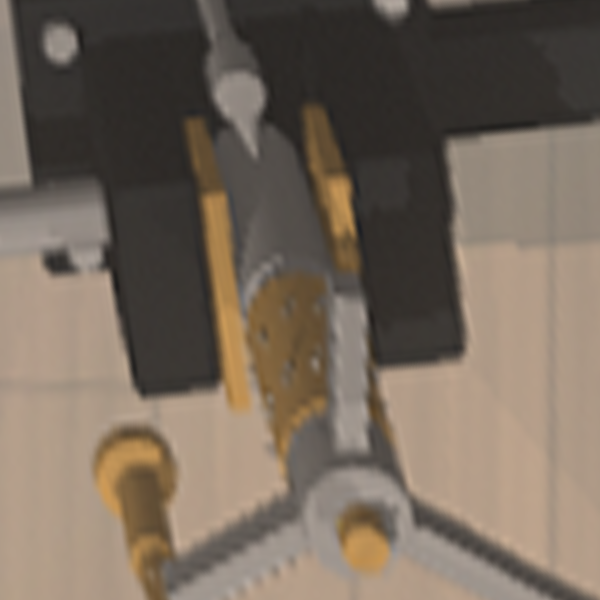

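```bash
cat >> h.py <<'E'
def ow(n,p,c,half,s,z=.155):
    return w2px(n,[*o2w(p,c,half,s),z])
def tri(pt,ps):
    A=[];b=[]
    for n,p in(("top",pt),("scene",ps)):
        ci=vision.camera_info(n);P=ci["mtx"]@np.c_[ci["R"],ci["t"]]
        for k in(0,1):
            r=p[k]*P[2]-P[k];A.append(r[:3]);b.append(-r[3])
    X=np.linalg.lstsq(np.array(A),np.array(b),rcond=None)[0]
    return X,np.linalg.norm(w2px("top",X)-pt),np.linalg.norm(w2px("scene",X)-ps)
E
python3 - <<'E'
from h import *
c=np.array([.60,-.015])
f=lambda n,p:ow(n,p,c,.09,.0003)
for nm,a,b in(("hubface",(354,488),(357,513)),("cap",(358,481),(366,545)),("headtop",(239,74),(240,97)),("needletip",(253,152),(257,157)),("shortend",(348,285),(348,300)),("foot",(193,205),None)):
    if b: X=tri(f("top",a),f("scene",b));print(nm,X)
c2=np.array([.54395,-.03133]); g=lambda n,p:ow(n,p,c2,.16,.0005)
L=tri(g("top",(479,412)),g("scene",(481,414)));print("longtip",L)
for a in(-30,38,106,150,222,286):
    ph=np.radians(a-90);h=np.array([.5445,-.031]);p=h+.06*np.array([np.cos(ph),np.sin(ph)])
    q=ctrl.ik([*p,.143],[0,np.cos(np.radians(a/2)),np.sin(np.radians(a/2)),0]);print(a,None if q is None else np.round(q,2))
E
```

```text
hubface (array([ 0.54252046, -0.03021511,  0.16142355]), np.float64(0.04507777656013412), np.float64(0.037520002466898864))
cap (array([ 0.54294569, -0.02994037,  0.171219  ]), np.float64(0.09126802299375397), np.float64(0.07582503448599409))
headtop (array([0.66589664, 0.00428605, 0.16115224]), np.float64(0.1708947698369336), np.float64(0.16017174103010476))
needletip (array([ 0.64410184, -0.00131889,  0.15644145]), np.float64(0.27146226163631554), np.float64(0.2491542217843619))
shortend (array([ 0.60352956, -0.0284943 ,  0.15890818]), np.float64(0.1777760231262357), np.float64(0.1565927577088082))
longtip (array([ 0.49794391, -0.11109527,  0.15592343]), np.float64(0.23205697320783322), np.float64(0.18429509359831575))
-30 [ 0.28  0.44 -0.23  1.9   0.14  0.82 -2.13]
38 [ 0.42  0.57 -0.52  1.72  0.34  0.94 -1.14]
106 [ 0.47  0.66 -0.83  1.68  0.55  1.05 -0.25]
150 [ 0.5   0.67 -0.97  1.75  0.62  1.06  0.36]
222 [ 0.67  0.68 -1.23  1.93  0.73  1.08  1.43]
286 [ 0.11  0.4  -0.09  1.98  0.05  0.77 -2.87]
```

```bash
cat >> h.py <<'E'
HUB=np.array([.5427,-.0301])
def pose(phi,r,off):
    # phi deg of arm, pusher TCP behind the arm (CW side) by off
    f=np.radians(phi);u=np.array([np.cos(f),np.sin(f)]);t=np.array([-u[1],u[0]])
    a=np.radians(phi+90)
    return HUB+r*u-off*t,[0,np.cos(a/2),np.sin(a/2),0]
E
python3 - <<'E'
from h import *
ctrl.close_gripper(); print(get_state()["time"])
p,q=pose(-119,.06,.034)
ctrl.movep([*p,.24],q); s=get_state();print(s["time"],s["tcp_pos"],s["width"],s["contact_force"])
im,_=vision.grab_frame("scene");cv2.imwrite("pics/s1.png",cv2.resize(im[60:310,60:356],None,fx=2.5,fy=2.5))
ctrl.movel([*p,.143]); s=get_state();print(s["time"],s["tcp_pos"],s["contact_force"])
im,_=vision.grab_frame("scene");cv2.imwrite("pics/s2.png",cv2.resize(im[60:310,60:356],None,fx=2.5,fy=2.5))
E
```

```text
1.9667
4.1167 [ 0.4838903  -0.06695996  0.23996168] 0.00023230564574052174 [ 0.25024328 -1.13736848  0.82807176]
4.9667 [ 0.48436735 -0.06616906  0.1435368 ] [-0.38371993  0.75981293 -0.35888192]
```

View pics/s2.png

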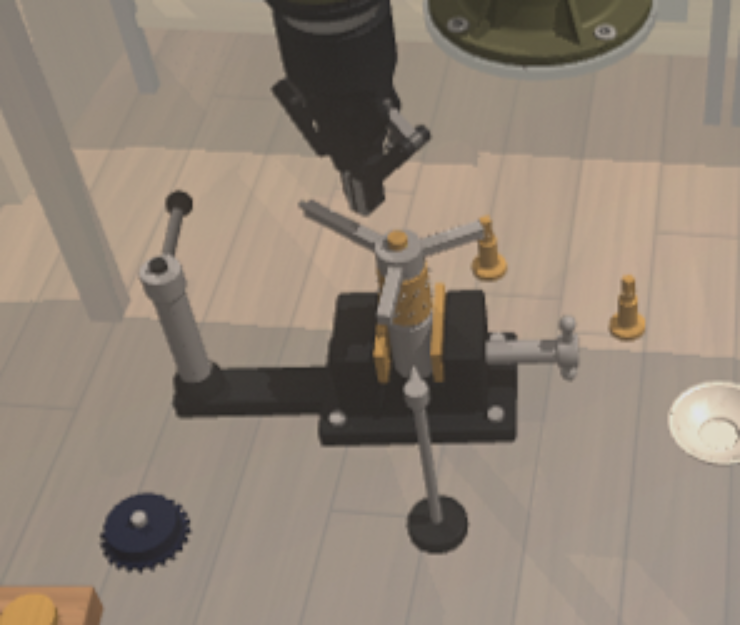

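```bash
python3 - <<'E'
from h import *
p,q=pose(-119,.066,.017); ctrl.movel([*p,.143],q,max_speed=.05); s=get_state();print(s["time"],s["contact_force"])
for ph in(-110,-100,-90):
    p,q=pose(ph,.066,.017); ctrl.movel([*p,.143],q,max_speed=.06); s=get_state();print(s["time"],s["tcp_pos"],s["contact_force"].round(1))
for n in("scene","top"):
    im,_=vision.grab_frame(n);cv2.imwrite(f"pics/{n}3.png",im)
im=cv2.imread("pics/scene3.png");cv2.imwrite("pics/s3.png",cv2.resize(im[60:310,60:356],None,fx=2.5,fy=2.5))
E
```

```text
5.525 [-0.01316554  0.26233325  0.27022418]
5.85 [ 0.5039999  -0.08625682  0.14288843] [-0.6  0.1  0.1]
6.2 [ 0.51424025 -0.09188241  0.14291227] [-0.7  0.5  0.3]
6.55 [ 0.52538861 -0.09580643  0.14292693] [-0.7 -0.4 -0.2]
```

View pics/s3.png

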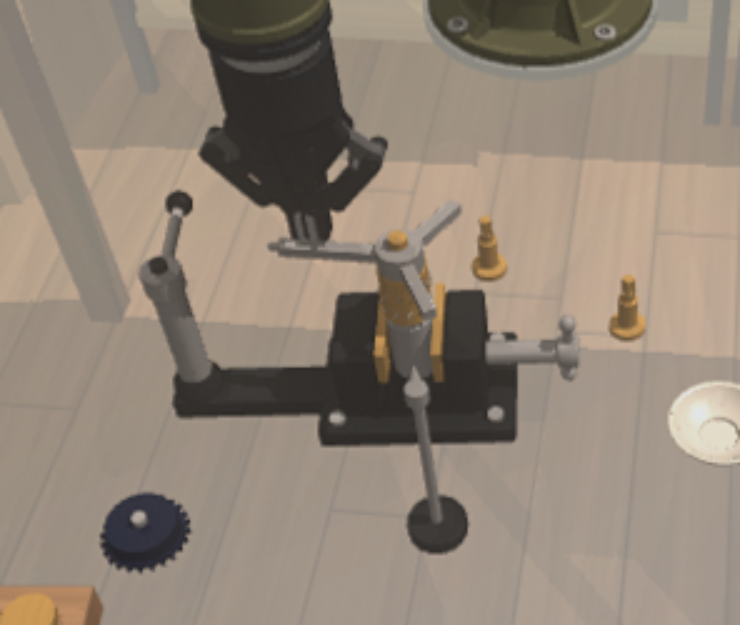

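```bash
python3 - <<'E'
from h import *
for ph in list(range(-80,1,10))+[6]:
    p,q=pose(ph,.066,.017); ctrl.movel([*p,.143],q,max_speed=.06); s=get_state()
print(s["time"],s["tcp_pos"],p,s["contact_force"].round(1))
for n in("scene","top"):
    im,_=vision.grab_frame(n);cv2.imwrite(f"pics/{n}4.png",im)
a=cv2.resize(cv2.imread("pics/scene4.png")[60:310,60:356],None,fx=2.,fy=2.);cv2.imwrite("pics/s4.png",a)
o=ortho("top",im,.155,np.array([.6,-.015]),.09,.0003);cv2.imwrite("pics/t4.png",o)
E
```

```text
10.0667 [ 0.60995427 -0.04027954  0.14298942] [ 0.61011543 -0.04010799] [-0.1 -0.2  0.1]
```

View pics/s4.png

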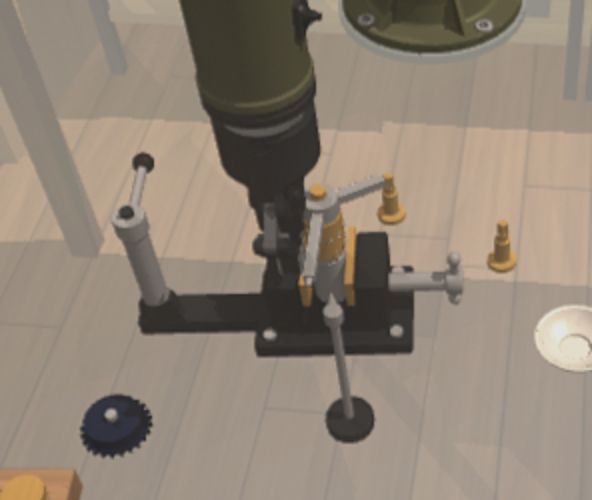

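View pics/t4.png

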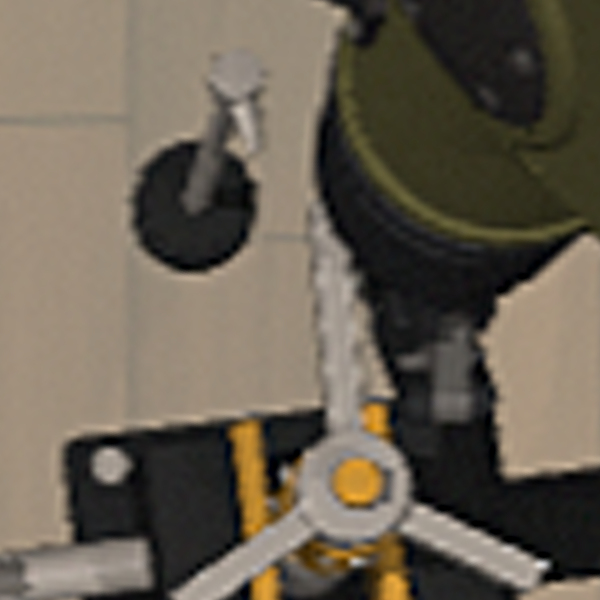

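```bash
python3 - <<'E'
from h import *
for ph in (10,13):
    p,q=pose(ph,.066,.017); ctrl.movel([*p,.143],q,max_speed=.04)
p2,q=pose(13,.066,.032); ctrl.movel([*p2,.143],q,max_speed=.06)
# withdraw to -y a bit and up so the top camera sees the wheel
p3=p2+np.array([-.0,-.03]);ctrl.movel([*p3,.143],q); ctrl.movel([*(p3+[-.02,-.06]),.22],q)
s=get_state();print(s["time"],s["tcp_pos"])
for n in("scene","top"):
    im,_=vision.grab_frame(n);cv2.imwrite(f"pics/{n}5.png",im)
    cv2.imwrite(f"pics/{n[0]}5.png",ortho(n,im,.155,np.array([.57,-.03]),.11,.0002 if 0 else .0003))
    print([(np.round(r["point"],1).tolist(),round(r["p"],2)) for r in models.recognise(n,"pointer_tip")[:3]])
E
```

```text
12.25 [ 0.5939629  -0.13570906  0.2195278 ]
[([219.5, 166.0], 0.92)]
[([339.3, 231.8], 0.71), ([424.3, 235.5], 0.38), ([315.0, 196.5], 0.37)]
```

View pics/t5.png

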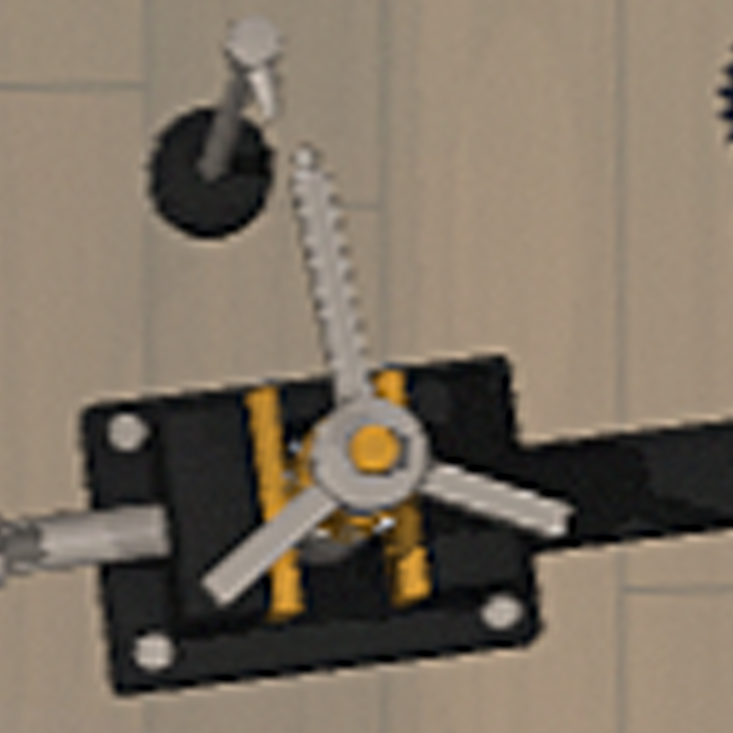

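View pics/s5.png

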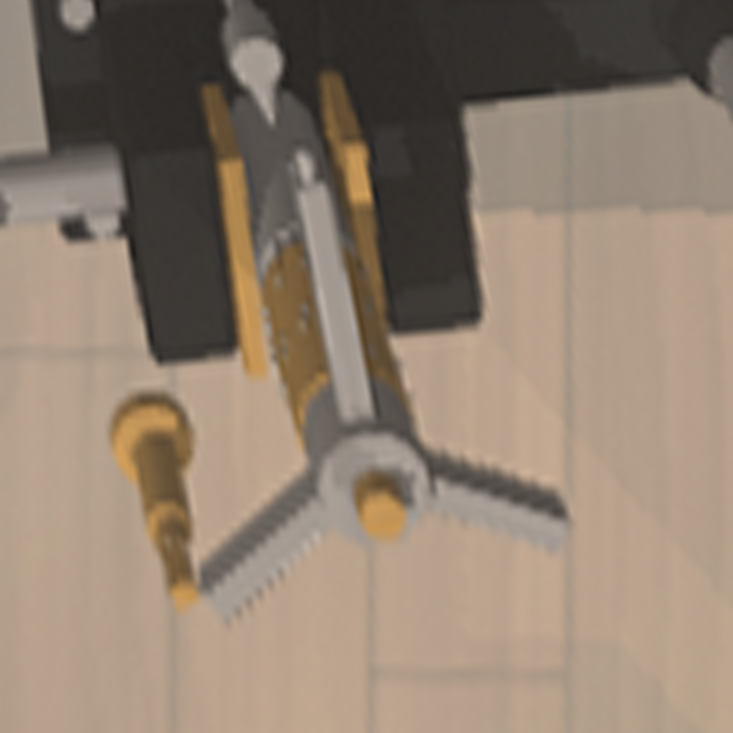

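```bash
cat > fit.py <<'E'
from h import *
from scipy.optimize import minimize
def boxes(x,y,phi):
    P=[]
    for k,(L,) in enumerate(((.087,),(.062,),(.062,))):
        a=phi+k*2*np.pi/3;u=np.array([np.cos(a),np.sin(a)]);t=np.array([-u[1],u[0]])
        P.append([[*(np.array([x,y])+r*u+s*t),z] for r in(.0,L) for s in(-.005,.005) for z in(.15,.16)])
        if k==0: P.append([[*(np.array([x,y])+r*u+s*t),z] for r in(.08,.095) for s in(-.0015,.0015) for z in(.1535,.1565)])
    th=np.linspace(0,2*np.pi,40)
    P.append([[x+.017*np.cos(q),y+.017*np.sin(q),z] for q in th for z in(.147,.161)])
    return P
def render(n,x,y,phi,S=6):
    m=np.zeros((420*S//1,560*S),np.uint8)
    for b in boxes(x,y,phi):
        q=np.array([(w2px(n,p)+.5)*S for p in b],np.float32)
        cv2.fillConvexPoly(m,cv2.convexHull(np.round(q*16).astype(np.int32)),255,shift=4)
    return cv2.resize(m,(560,420),interpolation=cv2.INTER_AREA)/255.
def fit(n,mask,x0):
    mm=cv2.GaussianBlur(mask.astype(np.float32),(0,0),.7)
    f=lambda v:np.sum((cv2.GaussianBlur(render(n,v[0]*1e-3,v[1]*1e-3,np.radians(v[2])).astype(np.float32),(0,0),.7)-mm)**2)
    r=minimize(f,x0,method="Nelder-Mead",options=dict(initial_simplex=[x0]+[list(np.array(x0)+d) for d in([4,0,0],[0,4,0],[0,0,5])],xatol=.02,fatol=.01,maxiter=120))
    return r.x,r.fun
E
python3 - <<'E'
from fit import *
for n in("top","scene"):
    ms=models.masks_of(n,"wheel"); print([(m["p"],m["mask"].sum(),m["point"]) for m in ms])
    m=ms[0]["mask"]; np.save(f"pics/m_{n}5.npy",m)
    print(n,fit(n,m,[542.7,-30.1,12.]))
    im=cv2.imread(f"pics/{n}5.png"); im[m]=(im[m]*.5+np.array([0,0,127])).astype(np.uint8)
    c=w2px(n,[.545,-.03,.155]).astype(int)
    cv2.imwrite(f"pics/mm_{n}5.png",cv2.resize(im[c[1]-60:c[1]+60,c[0]-60:c[0]+60],None,fx=5,fy=5,interpolation=0))
E
python3 -c "
import cv2,numpy as np
cv2.imwrite('pics/mm5.png',cv2.resize(np.hstack([cv2.imread('pics/mm_top5.png'),cv2.imread('pics/mm_scene5.png')]),None,fx=.66,fy=.66))"
```

```text
[(0.56, np.int64(690), [339.7, 236.5])]Traceback (most recent call last):
  File "<stdin>", line 5, in <module>
  File "fit.py", line 21, in fit
    r=minimize(f,x0,method="Nelder-Mead",options=dict(initial_simplex=[x0]+[list(np.array(x0)+d) for d in([4,0,0],[0,4,0],[0,0,5])],xatol=.02,fatol=.01,maxiter=120))
    res = _minimize_neldermead(fun, x0, args, callback, bounds=bounds,
                               **options)
    fxcc = func(xcc)
    fx = function(np.copy(x), *(wrapper_args + args))
  File "fit.py", line 20, in <lambda>
    f=lambda v:np.sum((cv2.GaussianBlur(render(n,v[0]*1e-3,v[1]*1e-3,np.radians(v[2])).astype(np.float32),(0,0),.7)-mm)**2)
                                        ~~~~~~^^^^^^^^^^^^^^^^^^^^^^^^^^^^^^^^^^^^^^^^
  File "fit.py", line 15, in render
    q=np.array([(w2px(n,p)+.5)*S for p in b],np.float32)
                 ~~~~^^^^^
  File "h.py", line 8, in w2px
    ci=vision.camera_info(n);q=ci["mtx"]@(ci["R"]@np.asarray(X)+ci["t"]);return q[:2]/q[2]
ValueError: time passes only in moves, steps and waits
[ WARN:0@0.018] global loadsave.cpp:275 findDecoder imread_('pics/mm_top5.png'): can't open/read file: check file path/integrity
[ WARN:0@0.018] global loadsave.cpp:275 findDecoder imread_('pics/mm_scene5.png'): can't open/read file: check file path/integrity
Traceback (most recent call last):
cv2.error: OpenCV(4.12.0) :-1: error: (-5:Bad argument) in function 'resize'
> Overload resolution failed:
>  - src data type = object is not supported
>  - Expected Ptr<cv::UMat> for argument 'src'
```

`camera_info` was called too many times inside the optimiser, so I'll cache it.

```bash
sed -i '2a _CI={n:vision.camera_info(n) for n in("top","scene")}' h.py; sed -i 's/ci=vision.camera_info(n)/ci=_CI[n]/' h.py
python3 - <<'E'
from fit import *
outs=[]
for n in("top","scene"):
    ms=models.masks_of(n,"wheel"); print([(m["p"],m["mask"].sum()) for m in ms])
    m=ms[0]["mask"]; np.save(f"pics/m_{n}5.npy",m)
    v,f=fit(n,m,[542.7,-30.1,12.]);print(n,v,f)
    im=cv2.imread(f"pics/{n}5.png"); im[m]=(im[m]*.5+np.array([0,0,127])).astype(np.uint8)
    c=w2px(n,[.56,-.03,.155]).astype(int)
    o=cv2.resize(im[c[1]-60:c[1]+60,c[0]-60:c[0]+60],None,fx=3.3,fy=3.3,interpolation=0)
    outs.append(o)
cv2.imwrite("pics/mm5.png",np.hstack(outs))
print(get_state()["time"])
E
```

```text
[(0.56, np.int64(690))]
top [543.07281258 -28.82547313  11.39373057] 31.884653091430664
[(0.67, np.int64(1156))]
scene [543.32734483 -29.74124929  11.3363878 ] 225.3759002685547
12.6
```

View pics/mm5.png

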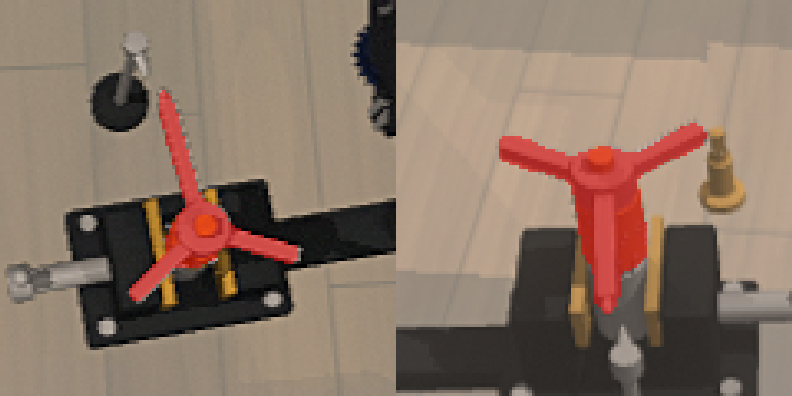

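```bash
cat >> fit.py <<'E'
def push(ph,back=.034):
    p2,q=pose(ph-4,.066,back); p3=p2+np.array([0,-.03])
    ctrl.movel([*p3,.22],q); ctrl.movel([*p3,.143],q); ctrl.movel([*p2,.143],q)
    p,q=pose(ph,.066,.022); ctrl.movel([*p,.143],q,max_speed=.05)
    p,q=pose(ph,.066,.017); ctrl.movel([*p,.143],q,max_speed=.02); ctrl.pause(.3)
    print("pushed",p,get_state()["tcp_pos"],get_state()["contact_force"].round(1))
    p2,q=pose(ph,.066,back); ctrl.movel([*p2,.143],q,max_speed=.06)
    p3=p2+np.array([0,-.03]);ctrl.movel([*p3,.143],q); ctrl.movel([*(p3+[-.02,-.06]),.22],q)
def look(tag,x0=[543.2,-29.3,15.]):
    outs=[]
    for n in("top","scene"):
        im,_=vision.grab_frame(n);cv2.imwrite(f"pics/{n}{tag}.png",im)
        m=models.masks_of(n,"wheel")[0]["mask"]; v,f=fit(n,m,x0);print(n,v.round(2),round(float(f),1))
        outs.append(ortho(n,im,.155,np.array([.59,-.02]),.07,.00035))
    cv2.imwrite(f"pics/o{tag}.png",np.hstack(outs)); print(get_state()["time"])
E
python3 - <<'E'
from fit import *
push(16.6); look("6")
E
```

```text
pushed [ 0.61080599 -0.02753605] [ 0.61077712 -0.02752802  0.14299975] [-0.1  0.1  0.3]
top [542.65 -29.04  15.28] 46.8
scene [543.05 -29.9   15.06] 247.0
17.1583
```

View pics/o6.png

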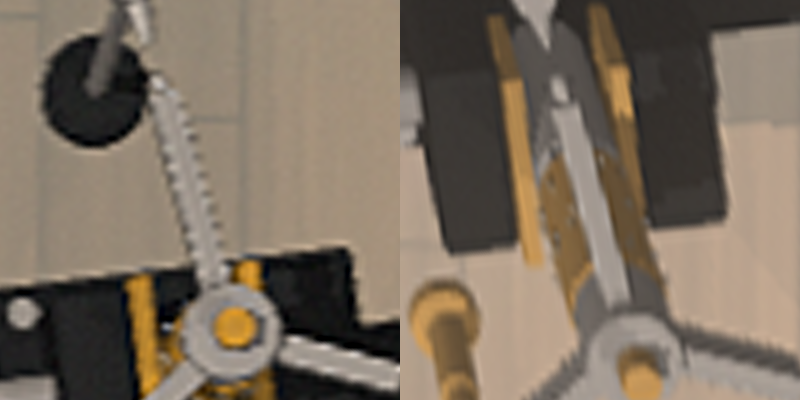

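```bash
cat > strip.py <<'E'
from h import *
import sys
def strip(n,im,ang,hub,z=.155,r0=0,r1=.145,w=.03):
    # vertical = along ang (outwards up), horizontal = lateral (left = CCW)
    a=np.radians(ang);u=np.array([np.cos(a),np.sin(a)]);t=np.array([-u[1],u[0]])
    W,H=380,580;D=[(0,0),(W,0),(W,H),(0,H)]
    S=[w2px(n,[*(hub+(r1-(v/H)*(r1-r0))*u+(w*(1-2*uu/W))*t),z]) for uu,v in D]
    o=cv2.warpPerspective(im,cv2.getPerspectiveTransform(np.float32(S),np.float32(D)),(W,H),flags=cv2.INTER_CUBIC)
    cv2.line(o,(W//2,0),(W//2,H),(0,0,255),1);return o
tag=sys.argv[1]
cv2.imwrite(f"pics/st{tag}.png",np.hstack([strip("top",cv2.imread(f"pics/top{tag}.png"),15.4,np.array([.5432,-.0292])),strip("scene",cv2.imread(f"pics/scene{tag}.png"),15.4,np.array([.5432,-.0298]))]))
E
python3 strip.py 6
```

```text
(no output)
```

View pics/st6.png

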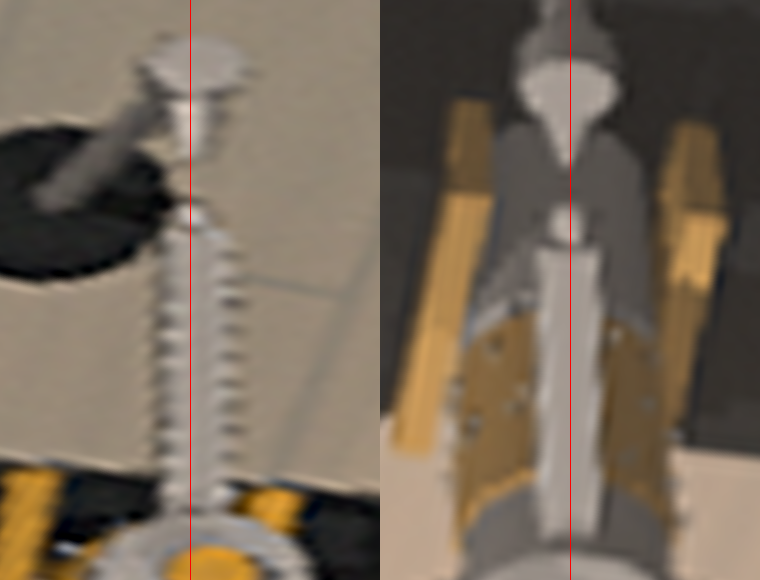

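The wheel now lines up: in both rectified strips the nib, the arm and the needle lie on one line to within about 0.5°. Next is the clamp.

```bash
cat > cl.py <<'E'
from h import *
PIV=np.array([.563,-.198])
def cpose(L,off,r=.052):
    f=np.radians(L);u=np.array([np.cos(f),np.sin(f)]);t=np.array([-u[1],u[0]]);a=np.radians(L-90)
    return PIV+r*u-off*t,[0,np.cos(a/2),np.sin(a/2),0]
E
python3 - <<'E'
from cl import *
c=PIV-[.02,.02]
for n in("top","scene"):
    cv2.imwrite(f"pics/c_{n}.png",ortho(n,cv2.imread(f"pics/{n}6.png"),.137,c,.1,.0005))
cv2.imwrite("pics/c6.png",np.hstack([cv2.imread("pics/c_top.png"),cv2.imread("pics/c_scene.png")]))
for L,o in((188,.036),(225,.016),(262,.014)):
    p,q=cpose(L,o);print(L,p,ctrl.ik([*p,.122],q))
E
```

```text
188 [ 0.50649583 -0.16958735] [ 0.88895763  0.64510862 -0.98180085  1.88320954  0.64998904  0.97224195
 -0.25050695]
225 [ 0.51491674 -0.22345584] [ 1.0198891   0.74809655 -1.12850915  1.81225627  0.7636711   1.09507992
  0.39487077]
262 [ 0.54189925 -0.24754552] [ 1.05745837  0.87246083 -1.27501457  1.7195422   0.88236276  1.24920986
  0.99362007]
```

View pics/c6.png

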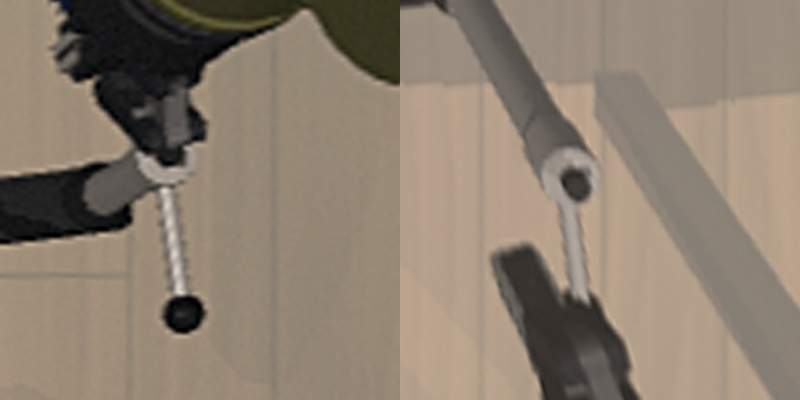

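```bash
python3 - <<'E'
from cl import *
p,q=cpose(188,.036); ctrl.movel([*p,.2],q); ctrl.movel([*p,.122],q); s=get_state();print(s["time"],s["tcp_pos"],s["contact_force"].round(1))
im,_=vision.grab_frame("scene");cv2.imwrite("pics/s7.png",cv2.resize(im[60:310,60:356],None,fx=2.5,fy=2.5))
p,q=cpose(188,.018);ctrl.movel([*p,.122],q,max_speed=.05);print(get_state()["contact_force"].round(1))
for L in range(196,253,8):
    p,q=cpose(L,.017);ctrl.movel([*p,.122],q,max_speed=.06);s=get_state();print(L,s["contact_force"].round(1),s["tcp_pos"][:2]-p)
print(s["time"])
for n in("top","scene"):
    im,_=vision.grab_frame(n);cv2.imwrite(f"pics/{n}8.png",im)
cv2.imwrite("pics/s8.png",cv2.resize(im[60:310,60:356],None,fx=2.5,fy=2.5))
E
```

```text
18.6333 [ 0.50728636 -0.16900352  0.12251581] [ 0.5 -0.5 -0.1]
[ 0.   0.4 -0. ]
196 [-0.1  0.2 -0. ] [-8.67687343e-05  1.72141097e-04]
204 [-0.8  0.7  0.3] [1.49436825e-05 3.56157243e-04]
212 [ 0.3 -0.3  0.4] [1.52504631e-05 3.55701826e-04]
220 [-0.6 -0.5  0.1] [2.91955992e-05 3.97814100e-04]
228 [-0.3 -0.2  0.7] [9.97783210e-06 4.13283934e-04]
236 [ 0.8  0.9 -0.8] [4.13740805e-06 4.40566079e-04]
244 [0.1 0.1 0.6] [-1.91416068e-05  4.54177835e-04]
252 [ 0.5 -0.6  0.3] [-1.31100917e-05  4.54165255e-04]
21.525
```

View pics/s7.png

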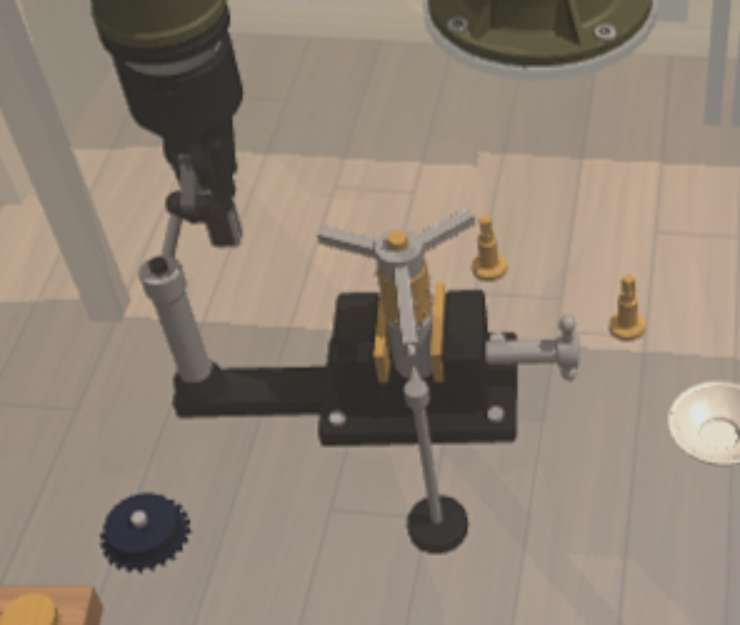

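View pics/s8.png

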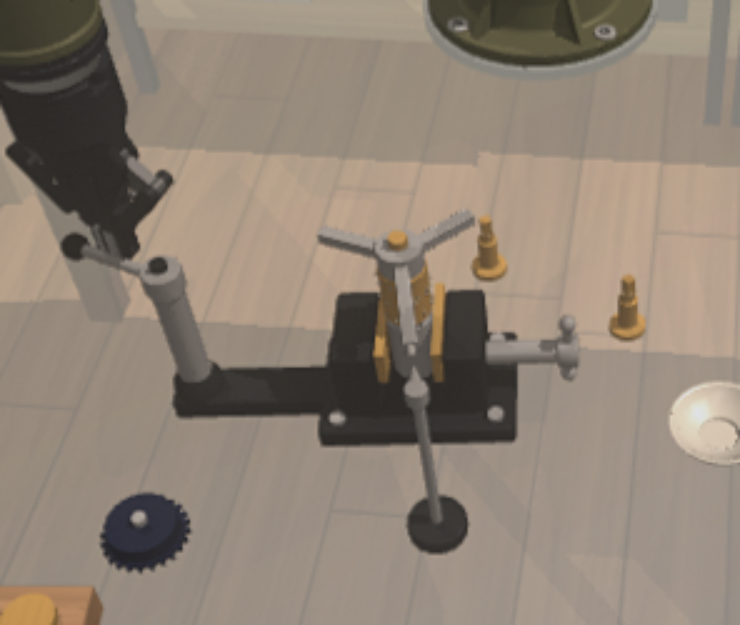

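The lever (knob at about (73,245)) is following the finger and the wheel hasn't moved. I'll make the last push in small increments until I feel the stop.

```bash
python3 - <<'E'
from cl import *
L=252
while L<274:
    L+=1; p,q=cpose(L,.017);
    ctrl.movel([*p,.122],q,max_speed=.03);s=get_state()
    f=np.radians(L);t=np.array([-np.sin(f),np.cos(f)]);ft=-s["contact_force"][:2]@t
    print(L,round(ft,1),((p-s["tcp_pos"][:2])@t*1000).round(2))
    if ft>9: break
print(s["time"])
E
```

```text
253 0.6 0.15
254 0.3 0.05
255 1.1 -0.04
256 0.6 -0.05
257 1.4 -0.07
258 1.3 -0.04
259 1.0 -0.04
260 0.4 -0.06
261 0.7 -0.06
262 0.5 -0.06
263 1.0 -0.04
264 3.3 0.39
265 7.3 1.18
266 10.0 2.06
25.125
```

```bash
python3 - <<'E'
from cl import *
from fit import look
p,q=cpose(264,.045);ctrl.movel([*p,.122],q,max_speed=.08);ctrl.movel([*p,.25],q);p=p+[-.08,-.12]
ctrl.movel([*p,.26],q)
look("9")
im=cv2.imread("pics/scene9.png");cv2.imwrite("pics/s9.png",cv2.resize(im[60:310,60:356],None,fx=2.5,fy=2.5))
o=np.hstack([ortho(n,cv2.imread(f"pics/{n}9.png"),.137,np.array([.55,-.22]),.1,.0005) for n in("top","scene")]);cv2.imwrite("pics/c9.png",o)
E
python3 strip.py 9
```

```text
top [542.94 -28.5   15.53] 55.9
scene [542.81 -29.8   15.04] 243.4
27.9667
```

View pics/st9.png

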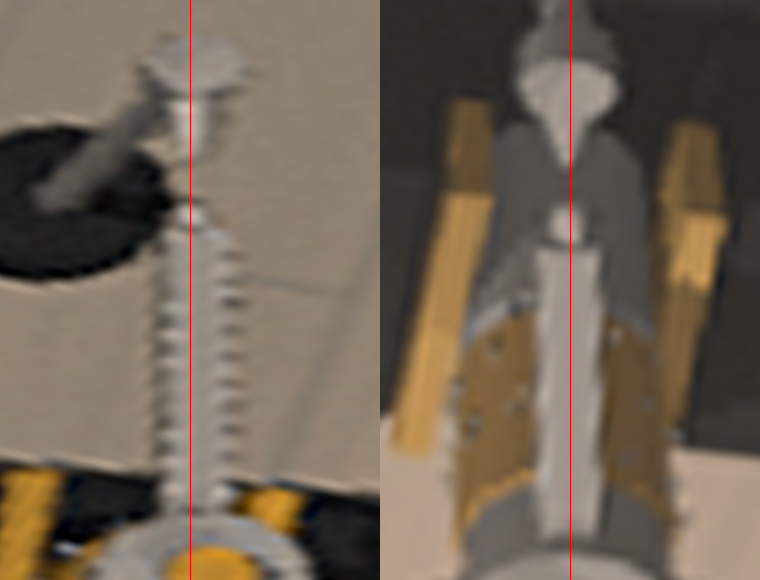

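View pics/c9.png

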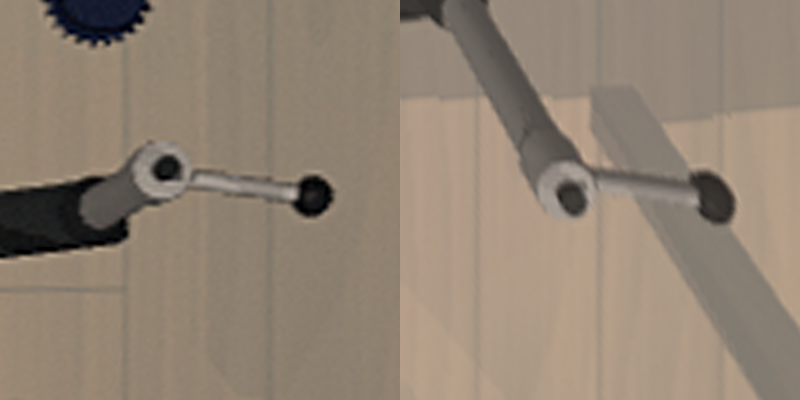

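View pics/s9.png

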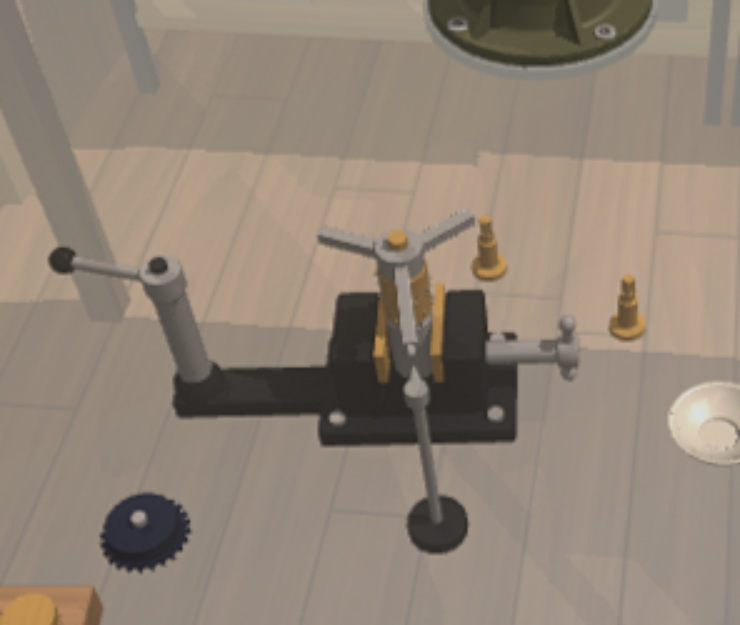

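```bash
python3 - <<'E'
from h import *
ticket.close_job(); print(get_state()["time"])
E
```

```text
the job is handed in; nothing more can be done
the job is handed in; nothing more can be done
```

The wheel's long arm now points at the needle and the clamp lever is against its stop. I handed the job in at about 28 s of the 72 s allowed.

- **Wheel:** with the fingers shut, I pushed the long arm anticlockwise about 134° in two stages. I stopped short, measured, then pushed the last 4°.
- **Clamp:** only after that did I push the lever round, away from the wheel. The push force rose from about 1 N to 10 N at the stop, then I backed off clear of everything.

**Last checks:**
- **Alignment:** the wheel fits gave 15.5° (top camera) and 15.0° (scene camera), against about 15.4° for the needle. The rectified pictures show the nib, arm and needle in line to within about 0.5°. The two cameras disagree by that same 0.5°, so I can't tell the alignment any finer. The wheel did not visibly move while the clamp was pushed.
- **Clamp angle:** the lever reads about 262° in the picture. That is about 75° (1.3 rad) from its loose position, matching the stop.
- **Bystanders:** the barrel, both arbors and the dish look unmoved in the scene picture.
- **Cylinder and seating:** the wheel still looks seated and I saw no contact with the cylinder. Both are judged from the pictures and the planned clearances.

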